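# Clamp a jar lid in the drilling jig

### The job

Get the jar lid ready for drilling: with the fingertips, push the loose lid along the jig's plate until it sits fully against both locating pins, then push the clamp's handle over and all the way down, so that the toggle clamp snaps past centre and its rubber foot holds the lid. Only push: the lid stays flat on the plate and is never picked up, and everything else on the bench is left where it is.

Things in the scene. Friction and masses are not known exactly. Their poses are not given: they have to be found in the camera images.
- jig: Jig screwed to the bench: aluminium plate 270 x 140 x 12 mm (top at z 0.012) with two steel locating pins and a steel toggle clamp. Origin: at bench height under the centre of a seated lid. x runs along the plate towards the clamp (plate x -0.115 to 0.155, y -0.07 to 0.07), z up. The clamp's foot and cheeks fill x 0.061 to 0.151, y -0.028 to 0.028, up to z 0.048.
- jig_seat (a point): Point on the plate's top face where the centre of the lid's underside lies when the lid touches both pins (jig frame 0, 0, 0.012).
- pin_near (a point): Top of one locating pin, 10 mm in diameter, standing 14 mm above the plate, at jig frame x = 0.0357, y = +0.0321. The two pins form a V: a lid pushed towards jig +x stops and centres against both.
- pin_far (a point): Top of the other locating pin, same size, at jig frame x = 0.0357, y = -0.0321.
- jar_lid: The loose jar lid: plain white ribbed plastic disc, 86 mm in diameter, 16 mm high, about 35 g, lying flat on the jig's plate, 25 to 60 mm short of its seat. Origin: centre of its underside, z up. (Two like lids stacked on the bench beside the jig are spares, not used.)
- clamp_handle (a joint): Handle's angle to the holding arm, rad: 0 = open (handle up, leaning 15 deg away from the lid); grows as the handle is pushed away from the lid and down; dead centre about 2.88, closed stop 2.98 (handle level, pointing in jig +x). Friction holds it (1 to 2 N at the grip); near the end the rubber foot resists (under 8 N). Left before centre it springs back; past centre it snaps to the stop.
- clamp_arm (a joint): Angle of the holding arm, rad: 0 = upright (open, at jig x 0.06 to 0.11, up to z 0.11), about 1.68 = level, its rubber foot down on the lid. The linkage ties it to the handle: it swings down towards the lid as the handle is pushed down the other way.
- handle_push (a point): Point on the upper face of the handle's black grip (20 mm thick, 70 mm long), 30 mm short of its end, in the jig's plane y = 0: push here. In the jig frame its (x, z) goes (0.118, 0.145) open, (0.145, 0.145), (0.164, 0.139), (0.174, 0.131), (0.180, 0.119), (0.183, 0.111), (0.187, 0.093), (0.192, 0.071) closed. A finger between open arm and grip stays above z 0.115.
- handle_end (a point): Centre of the free end of the handle's grip, 140 mm from the handle's pin.
- clamp_pad: Rubber foot under the holding arm's spindle, 18 mm in diameter, 12 mm high; clamped, it presses the lid's top face 25 mm from the lid's centre, towards the clamp, with about 10 N. Origin: centre of its pressing face.
- spare_lids: Bystander: two white jar lids stacked, 86 mm in diameter, 32 mm high. Origin: centre of the underside.
- grain_jar: Bystander: amber glass jar with a steel cap, 68 mm in diameter, 96 mm high. Origin: centre of the underside.
- port_dish: Bystander: small steel dish with rubber ports, 72 mm in diameter, 34 mm high. Origin: centre of the underside.
- bit_block: Bystander: wooden block 75 x 40 x 26 mm with three drill bits standing in it, 81 mm high in all. Origin: centre of the underside.
- deburrer: Bystander: deburring tool with a black handle, 160 mm long, lying on the bench. Origin: under its middle.
- spray_bottle: Bystander: white spray bottle with a purple head, 72 mm in diameter, 197 mm high. Origin: centre of the underside.
- petri_stack: Bystander: stack of four clear petri dishes, 92 mm in diameter, 60 mm high. Origin: centre of the underside.
Mind the look-alikes: they are no part of the job. Leave any pink or turquoise look-alike of the jar_lid alone.

How it is judged:
By the outcome, as a careful person would: the job done as asked, in the order asked, and still so for the second after the job is handed in, with the robot touching nothing.
It also fails if it takes over 43 s, if anything falls off the work surface, if the arm or the gripper's body presses on something with over 40 N, if the wrist force passes 120 N, or if a joint passes its speed limit or range.

### The arm

A 6-joint arm with a two-finger parallel gripper is mounted at the origin on the work surface. World frame = base frame: x ahead of the robot, y to its left, z up, the work surface at z = 0. Lengths are in m, angles in rad, forces in N, time in s.
With the tool pointing down it reaches from about 0.375 to 0.9 m from the base axis. Payload 3.1 kg.
Tool frame: the origin (TCP) lies on the centre line of the jaws, within the pads' length; the fingertips stand robot.tip_reach ahead of it and the grasp point (between the pads) lies 8 mm behind it (robot.tip_reach is the distance from the TCP to the fingertips, in m); z points along the fingers, y is the line along which they close (so a half turn about z gives the same grasp; the last joint's range is limited). The gripper opens to 87 mm and grips with 3 to 60 N. Pads are 19 mm wide; open, the fingers measure 117 mm over their backs; the gripper's body (75 mm by 190 mm) begins 51 mm behind the grasp point.
Start: joints at [1.151, 0.527, 1.433, -0, 1.181, -0.178], TCP at [0.15, 0.607, 0.234] pointing down, gripper open.
Joint ranges: [-3.08, 3.08], [-0.75, 2.2], [0.22, 2.44], [-1.43, 4.57], [0, 2.65], [-2.85, 2.85]. Speed limits (rad/s): [2.79, 2.79, 3.14, 3.14, 3.14, 3.14].

### API

Orientations are given as a unit quaternion [x, y, z, w].
In Python, from rig import robot gives the robot as it stands.
- The arm moves only by the tool jog_arm, never from a script. Its argument "motion" is one flat list of numbers, 7 for each row, row after row: the shift along the tool's x, y, z scaled (see below), then the turn, a rotation vector about the tool's x, y, z scaled (see below), then the gripper's target within -1 to 1 (shut at 1, half-way at 0, fully open at -1). In form: [x, y, z, rx, ry, rz, hand, x, y, z, rx, ry, rz, hand, ...]. A call has 1 to 12 rows; each row shifts and turns the commanded pose from where the row before left it, along the tool's axes as they then stand; what a row does not reach is not made up. The controller multiplies each number of a shift by 4 cm and each number of a turn by 4 degrees. A row lasts 1/8 s, in which the tool goes at most 62.5 mm and 10.7 degrees, less where a joint would pass 70% of its speed; a pose out of reach is approached as far as the arm can. A call with a number of a shift or a turn outside -1 to 1 is refused whole. A call with a gripper value outside its range is refused whole. The fingers move at their own pace and stop on an object; "grip_force" is the grip in N (left out, the last holds). Time passes only in rows, so rows that do not move let the fingers close. It gives the time, the measured TCP pose, the force, the opening and the grip force at its end, in the units of the state.
- robot.get_obs(): the state, without advancing time (a new reading comes with each control period).
- robot.camera(name): name is "scene" or "top"; returns the picture (420x560x3 uint8, blue, green, red); there is no depth.
- robot.calibration(name): a dict with "fx", "fy", "cx", "cy" (pixels), "R" (3x3) and "t" (3): a world point X has camera coordinates R X + t. Camera axes: x right, y down, z forward; pixel columns grow to the right and rows downward; lengths in m; the calibration is good to about 2 mm. A picture is of the moment at which its call begins. calibration takes no time and is no camera call.
- robot.hand_in(): hands the job in; it is judged then, once.
The state is a dict: "time": time; "q": joint angles; "joint_velocities": joint speeds; "joint_torque": joint torques, N m; "position": TCP position; "tool_rot": TCP orientation; "ft_force": force on the tool from outside, world axes, zero at the start; "moment": the same for the moment, N m; "grip_width": finger opening in m; "grip_force": force on a finger pad.
Only numpy, scipy, OpenCV 4.12 (cv2) and the standard library are available. Lean on these libraries where they do the work, as an engineer would, in place of code of your own. Each camera call takes 0.05 s, during which the arm holds its last target. There are 200 camera calls.

## Working session

There is one attempt and no reset: what is moved stays moved. The work goes in short steps, Python scripts to look and compute and a tool call to move; the robot and the scene stay as the last step left them, time stands still between calls to the robot, and variables do not carry over. Pictures are saved under pics/ and viewed, at most 12 in all, crops included, and the job is handed in when it is done.

Besides the shell and the picture viewer there is one more tool, called after ">>>" by a JSON object that holds its "api" and its "payload". jog_arm: Moves the arm, as the interface text tells. Shifts and turns lie within -1 to 1; 1 stands for 4 cm of shift or 4 degrees of turn. Its arguments: {"type":"object","properties":{"motion":{"type":"array","items":{"type":"number"}},"grip_force":{"type":"number"}},"required":["motion"]}

```bash
mkdir -p pics; python3 - <<'E'
from rig import robot
import cv2
o=robot.get_obs();print(o, robot.tip_reach)
for n in("scene","top"):
    cv2.imwrite(f"pics/{n}0.png",robot.camera(n)); print(n,robot.calibration(n))
E
```

```text
{'time': 0.0, 'q': array([ 1.15051828e+00,  5.28470537e-01,  1.43390718e+00, -3.86078212e-05,
        1.18138497e+00, -1.78470241e-01]), 'joint_velocities': array([ 0.00058393, -0.00148573, -0.00121346,  0.00096405,  0.00114777,
        0.00173581]), 'joint_torque': array([ 9.73414426e-04, -4.40043175e+01, -1.76593816e+01,  6.34613307e-02,
        5.81411412e-02, -1.73778681e-04]), 'position': array([0.14933002, 0.60616534, 0.23256737]), 'tool_rot': array([ 1.20602193e-01,  9.92700324e-01, -1.04202521e-03, -3.02940092e-04]), 'ft_force': array([ 0.15130985, -0.09378258, -0.04106077]), 'moment': array([ 0.04693313, -0.01472813,  0.03882351]), 'grip_force': 0.0, 'grip_width': 0.08709500000209827} 0.011
scene {'fx': 493.17319652483104, 'fy': 493.17319652483104, 'cx': 270.14939867437187, 'cy': 209.39749274076962, 'R': array([[-0.61610364,  0.78754853, -0.01355026],
       [ 0.52844527,  0.40052647, -0.74854802],
       [-0.58409066, -0.46834373, -0.66294212]]), 't': array([ 0.38205128, -0.20190912,  1.89238946])}
top {'fx': 423.9019563413398, 'fy': 423.9019563413398, 'cx': 276.2687601803478, 'cy': 213.34653829479709, 'R': array([[-0.0168833 , -0.99966638, -0.01954681],
       [-0.99496376,  0.0187293 , -0.09846997],
       [ 0.09880321,  0.01778587, -0.99494803]]), 't': array([0.01255308, 0.60451594, 1.11434397])}
```

View pics/scene0.png

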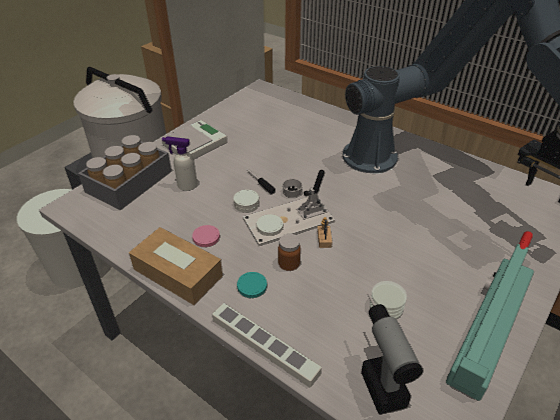

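View pics/top0.png

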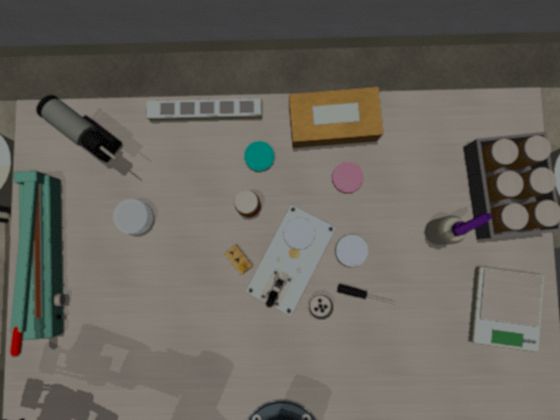

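The scene view has the lid at about (270,225) and the clamp at about (312,205). The top view has the lid at (299,234) and the clamp at (277,290), so jig +x points towards the robot. I'll enlarge both crops.

```bash
python3 - <<'E'
import cv2,numpy as np
a=cv2.imread("pics/top0.png")[195:325,225:385]; b=cv2.imread("pics/scene0.png")[160:260,230:350]
cv2.imwrite("pics/topc.png",cv2.resize(a,None,fx=4.5,fy=4.5,interpolation=2))
cv2.imwrite("pics/scenec.png",cv2.resize(b,None,fx=6,fy=6,interpolation=2))
E
```

```text
(no output)
```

View pics/topc.png

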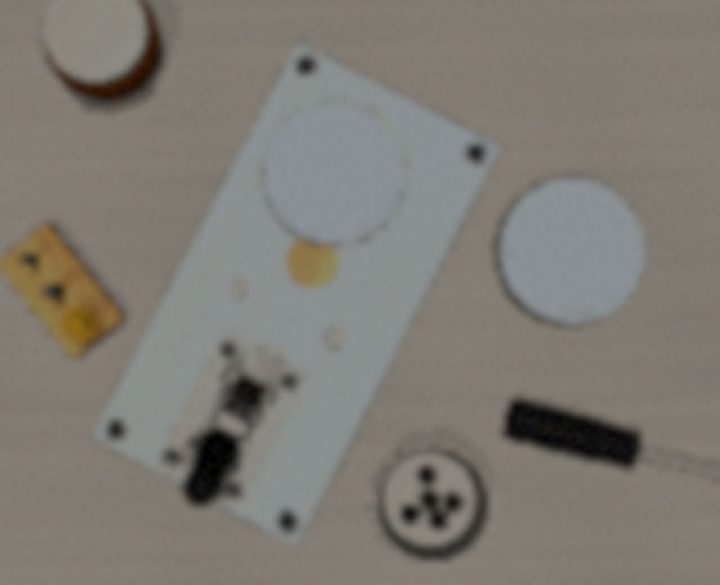

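View pics/scenec.png

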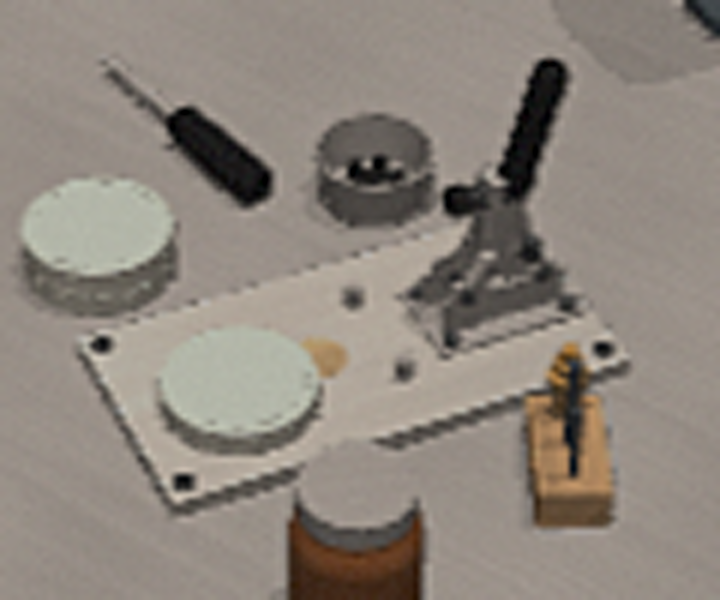

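The crops show plate corners, screws, two pins (top crop 238,286 and 334,337), the lid (336,172), and the handle end. I'll fit the jig pose and triangulate.

```bash
cat > h.py <<'E'
import numpy as np
from rig import robot
from scipy.optimize import least_squares
C={n:robot.calibration(n) for n in("scene","top")}
def proj(n,X):
    c=C[n];p=np.atleast_2d(X)@c["R"].T+c["t"];return np.c_[c["fx"]*p[:,0]/p[:,2]+c["cx"],c["fy"]*p[:,1]/p[:,2]+c["cy"]]
def ray(n,uv,z):
    c=C[n];d=c["R"].T@np.array([(uv[0]-c["cx"])/c["fx"],(uv[1]-c["cy"])/c["fy"],1]);o=-c["R"].T@c["t"];return o+d*(z-o[2])/d[2]
def tri(us,ut):
    return least_squares(lambda X:np.r_[proj("scene",X)[0]-us,proj("top",X)[0]-ut],[.4,0,.05]).x
tc=lambda u,v:np.array([u/4.5+225,v/4.5+195])
sc=lambda u,v:np.array([u/6+230,v/6+160])
E
python3 - <<'E'
from h import *
for n,s,t in [("lidtop",sc(240,380),tc(336,170)),("screwA",sc(101,344),tc(475,153)),("screwB",sc(184,482),tc(305,65)),("screwC",sc(603,349),tc(116,430)),
 ("pinR",sc(352,290),tc(334,332)),("pinL",sc(404,362),tc(238,284)),("spare",sc(98,225),tc(572,250)),("end",sc(550,66),tc(201,492))]:
    X=tri(s,t);print(n,X.round(4),np.abs(proj("scene",X)-s).max().round(2))
top=[tc(303,45),tc(497,150),tc(297,542),tc(100,435)]
P=[ray("top",u,.012) for u in top]
print(np.round(P,4))
# local: far edge x=-.115. L side/R side
L=np.array([[-.115,-.07],[-.115,.07],[.155,.07],[.155,-.07]])
for sgn in(1,-1):
    def f(p):
        c,s=np.cos(p[2]),np.sin(p[2]);w=(L*[1,sgn])@np.array([[c,s],[-s,c]])+p[:2]
        W=np.c_[w,np.full(4,.012)]
        r=[proj("top",W)-top, (proj("scene",W[[1,0,3]])-np.array([sc(80,345),sc(178,505),sc(628,360)]))]
        return np.vstack(r).ravel()
    r=least_squares(f,[.4,0,3.]);print(sgn,r.x,r.fun.round(1))
E
```

```text
lidtop [ 0.55   -0.0586  0.0277] 0.89
screwA [ 0.5604 -0.1446  0.0137] 0.17
screwB [ 0.6157 -0.0426  0.0128] 0.4
screwC [0.3979 0.0753 0.0129] 0.54
pinR [ 0.454  -0.0554  0.0259] 0.91
pinL [0.4832 0.0012 0.0249] 0.9
spare [ 0.5005 -0.1977  0.032 ] 0.5
end [0.3786 0.0186 0.1687] 0.27
[[ 0.6286 -0.0424  0.012 ]
 [ 0.5624 -0.1585  0.012 ]
 [ 0.3311 -0.0327  0.012 ]
 [ 0.3957  0.084   0.012 ]]
1 [ 0.49670715 -0.0451508   2.64689958] [-1.6 -0.9  1.  -0.9  0.2  1.5 -2.2  0.9 -1.3 -1.2 -1.4 -0.2 -0.2 -0.5]
-1 [ 0.4982023  -0.03735892  2.49906102] [ 44.7  28.5 -40.3 -24.7 -54.  -31.2  31.7  23.6  11.7  24.9 -14.7 -30.6
 -12.9 -21. ]
```

```bash
cat >> h.py <<'E'
O=np.array([.498,-.045]);YAW=2.648
c_,s_=np.cos(YAW),np.sin(YAW)
B=np.array([[c_,-s_],[s_,c_]])   # jig->world
def w2j(p): return B.T@(np.asarray(p)[:2]-O)
def j2w(p): return B@np.asarray(p)[:2]+O
from scipy.spatial.transform import Rotation as Ro
def goal(x,y,z,tilt=0):
    "tip at jig x,y,z; tool z leans tilt deg towards jig +x; tool y along -jig y or +jig y (nearest)"
    t=np.radians(tilt);ex=np.r_[B[:,0],0];ey=np.r_[B[:,1],0]
    tz=ex*np.sin(t)-np.r_[0,0,np.cos(t)];ty=ey
    R=np.c_[np.cross(ty,tz),ty,tz];ob=robot.get_obs();R0=Ro.from_quat(ob["tool_rot"])
    if (R0.inv()*Ro.from_matrix(R)).magnitude()>np.pi/2: R=R@np.diag([-1,-1,1])
    p=np.r_[j2w([x,y]),z]-robot.tip_reach*tz
    dp=R0.inv().apply(p-ob["position"]);dr=(R0.inv()*Ro.from_matrix(R)).as_rotvec()
    print("tool shift/4cm",(dp/.04).round(2),"turn/4deg",(np.degrees(dr)/4).round(2))
def where():
    ob=robot.get_obs();R=Ro.from_quat(ob["tool_rot"]).as_matrix();tip=ob["position"]+R[:,2]*robot.tip_reach
    j=w2j(tip);print("t",ob["time"],"tip jig",j.round(4),tip[2].round(4),"q",ob["q"].round(2),"F jig",(B.T@ob["ft_force"][:2]).round(1),ob["ft_force"][2].round(1),"w",round(ob["grip_width"],4),"R",R.round(3).tolist())
E
python3 - <<'E'
from h import *
for n,u,z in[("jar",tc(95,38),.096),("block",tc(40,230),.026),("block2",tc(80,357),.026),("bitb",tc(122,318),.026),("dish",tc(432,502),.034)]:
    print(n,w2j(ray("top",u,z)).round(3))
print("spare",w2j([.5005,-.1977]).round(3),"lid",w2j([.55,-.0586]).round(4))
where(); goal(-.108,-.013,.1,0); goal(.085,0,.16,40)
E
```

```text
jar [-0.054 -0.168]
block [ 0.059 -0.153]
block2 [ 0.115 -0.096]
bitb [ 0.083 -0.085]
dish [0.093 0.126]
spare [-0.075  0.133] lid [-0.0522 -0.0127]
t 0.1 tip jig [ 0.6156 -0.4083] 0.2217 q [ 1.15  0.53  1.43  0.    1.18 -0.18] F jig [0.3 0.1] 0.0 w 0.0871 R [[-0.971, 0.239, -0.001], [0.239, 0.971, -0.002], [0.0, -0.002, -1.0]]
tool shift/4cm [-15.06 -14.07   3.06] turn/4deg [-0.03 -0.    3.61]
tool shift/4cm [-10.47 -13.23   1.63] turn/4deg [-1.29  9.94  3.45]
```

The jig is at (0.498, -0.045) with yaw 2.648. The pins, handle end and lid height all agree with that. The jar sits at jig y -0.168, so there is room for a two-finger cradle behind the lid. First I'll turn the wrist and narrow the fingers to about 50 mm.

>>> {"api": "jog_arm", "payload": {"motion": [0, 0, 0, 0, 0, 0.9, -0.15, 0, 0, 0, 0, 0, 0.9, -0.15, 0, 0, 0, 0, 0, 0.9, -0.15, 0, 0, 0, 0, 0, 0.9, -0.15, 0, 0, 0, 0, 0, 0, -0.15]}}

```text
time: 0.72
position: [0.1495, 0.6065, 0.2331]
tool_rot: [0.244, 0.97, -0.001, -0.0]
ft_force: [-0.0, -0.1, 0.4]
grip_width: 0.0517
grip_force: 0.0
```

```bash
python3 -c "
from h import *
where(); goal(-.125,-.013,.11,0)"
```

```text
t 0.725 tip jig [ 0.6156 -0.4086] 0.2221 q [ 1.15  0.53  1.43 -0.    1.18  0.07] F jig [-0.   0.1] 0.4 w 0.0517 R [[-0.881, 0.473, -0.0], [0.473, 0.881, -0.001], [-0.0, -0.001, -1.0]]
tool shift/4cm [-18.5   -9.91   2.81] turn/4deg [-0.02  0.    0.02]
```

>>> {"api": "jog_arm", "payload": {"motion": [-1, -0.53, 0, 0, 0, 0, -0.15, -1, -0.53, 0, 0, 0, 0, -0.15, -1, -0.53, 0, 0, 0, 0, -0.15, -1, -0.53, 0, 0, 0, 0, -0.15, -1, -0.53, 0, 0, 0, 0, -0.15, -1, -0.53, 0, 0, 0, 0, -0.15, -1, -0.53, 0, 0, 0, 0, -0.15, -1, -0.53, 0, 0, 0, 0, -0.15, -1, -0.53, 0, 0, 0, 0, -0.15, -1, -0.53, 0, 0, 0, 0, -0.15, -1, -0.53, 0, 0, 0, 0, -0.15, -1, -0.53, 0, 0, 0, 0, -0.15]}}

```text
time: 2.22
position: [0.4527, 0.1542, 0.2336]
tool_rot: [0.244, 0.97, 0.0, 0.0]
ft_force: [0.1, -0.0, 0.2]
grip_width: 0.0499
grip_force: 0.0
```

>>> {"api": "jog_arm", "payload": {"motion": [-1, -0.53, 0, 0, 0, 0, -0.15, -1, -0.53, 0, 0, 0, 0, -0.15, -1, -0.53, 0, 0, 0, 0, -0.15, -1, -0.53, 0, 0, 0, 0, -0.15, -1, -0.53, 0, 0, 0, 0, -0.15, -1, -0.53, 0, 0, 0, 0, -0.15, 0, 0, 0, 0, 0, 0, -0.15, 0, 0, 0, 0, 0, 0, -0.15]}}

```text
time: 3.22
position: [0.6023, -0.0697, 0.233]
tool_rot: [0.244, 0.97, 0.0, -0.001]
ft_force: [-0.4, -0.1, 0.3]
grip_width: 0.0495
grip_force: 0.0
```

```bash
python3 -c "
from h import *
where(); goal(-.122,-.013,.04,0)"
```

```text
t 3.225 tip jig [-0.1035 -0.0277] 0.222 q [-0.3   0.5   1.48  0.    1.16 -1.38] F jig [0.3 0.3] 0.3 w 0.0495 R [[-0.881, 0.473, -0.002], [0.473, 0.881, 0.001], [0.002, 0.0, -1.0]]
tool shift/4cm [-0.47 -0.37  4.55] turn/4deg [ 0.   -0.03  0.01]
```

>>> {"api": "jog_arm", "payload": {"motion": [-0.47, -0.37, 0.8, 0, 0, 0, -0.15, 0, 0, 1, 0, 0, 0, -0.15, 0, 0, 1, 0, 0, 0, -0.15, 0, 0, 1, 0, 0, 0, -0.15, 0, 0, 0.75, 0, 0, 0, -0.15, 0, 0, 0.3, 0, 0, 0, -0.15, 0, 0, 0.25, 0, 0, 0, -0.15, 0, 0, 0, 0, 0, 0, -0.15]}}

```text
time: 4.22
position: [0.6128, -0.0917, 0.0298]
tool_rot: [0.244, 0.97, 0.0, 0.0]
ft_force: [0.5, -0.3, 0.0]
grip_width: 0.05
grip_force: 0.0
```

```bash
python3 - <<'E'
from h import *
import cv2
where()
a=robot.camera("scene")[150:270,210:370];b=robot.camera("top")[185:305,225:385]
cv2.imwrite("pics/d1.png",np.vstack([cv2.resize(i,(640,300) if 0 else (400,300),interpolation=2) for i in(a,b)]))
E
```

```text
t 4.225 tip jig [-0.1232 -0.0132] 0.0188 q [-0.33  0.8   1.58  0.    0.77 -1.41] F jig [-0.6  0. ] 0.0 w 0.05 R [[-0.881, 0.473, 0.0], [0.473, 0.881, -0.0], [-0.0, 0.0, -1.0]]
```

View pics/d1.png

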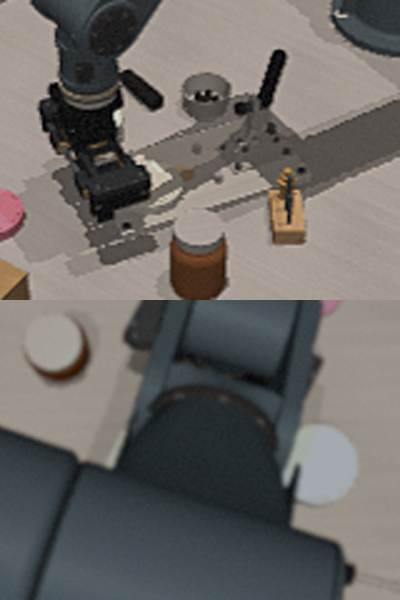

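The fingers are down behind the lid at about (150,200) in the scene crop. The jar and spares are clear. I'll push the lid in jig +x and drift it to y = 0.

>>> {"api": "jog_arm", "payload": {"motion": [0.25, 0, 0.04, 0, 0, 0, -0.15, 0.25, 0, 0, 0, 0, 0, -0.15, 0.2, 0, 0, 0, 0, 0, -0.15, 0.2, -0.08, 0, 0, 0, 0, -0.15, 0.2, -0.09, 0, 0, 0, 0, -0.15, 0.2, -0.09, 0, 0, 0, 0, -0.15, 0.2, -0.07, 0, 0, 0, 0, -0.15, 0.15, 0, 0, 0, 0, 0, -0.15, 0, 0, 0, 0, 0, 0, -0.15]}}

```text
time: 5.45
position: [0.5477, -0.0721, 0.0279]
tool_rot: [0.244, 0.97, 0.0, -0.0]
ft_force: [0.5, -0.4, 1.5]
grip_width: 0.0501
grip_force: 0.0
```

```bash
python3 -c "
from h import *
where()"
```

```text
t 5.45 tip jig [-0.0566  0.0004] 0.0169 q [-0.33  0.75  1.76  0.    0.64 -1.41] F jig [-0.6  0.1] 1.5 w 0.0501 R [[-0.881, 0.473, -0.001], [0.473, 0.881, 0.0], [0.001, -0.0, -1.0]]
```

>>> {"api": "jog_arm", "payload": {"motion": [0.08, 0, 0, 0, 0, 0, -0.15, 0.08, 0, 0, 0, 0, 0, -0.15, 0.05, 0, 0, 0, 0, 0, -0.15, 0, 0, 0, 0, 0, 0, -0.15]}}

```text
time: 5.95
position: [0.5407, -0.0684, 0.0279]
tool_rot: [0.244, 0.97, 0.0, -0.0]
ft_force: [0.1, -0.9, -0.1]
grip_width: 0.05
grip_force: 0.0
```

>>> {"api": "jog_arm", "payload": {"motion": [0.05, 0, 0, 0, 0, 0, -0.15, 0, 0, 0, 0, 0, 0, -0.15]}}

```text
time: 6.2
position: [0.539, -0.0675, 0.0279]
tool_rot: [0.244, 0.97, 0.0, -0.0]
ft_force: [-0.1, -0.3, -0.1]
grip_width: 0.0499
grip_force: 0.0
```

>>> {"api": "jog_arm", "payload": {"motion": [0.05, 0, 0, 0, 0, 0, -0.15, 0, 0, 0, 0, 0, 0, -0.15]}}

```text
time: 6.45
position: [0.5372, -0.0665, 0.0279]
tool_rot: [0.244, 0.97, 0.0, -0.0]
ft_force: [0.7, -0.0, -0.7]
grip_width: 0.0498
grip_force: 0.0
```

```bash
python3 -c "
from h import *
where()"
```

```text
t 6.45 tip jig [-0.0447  0.0004] 0.0169 q [-0.33  0.74  1.79  0.    0.62 -1.41] F jig [-0.6 -0.3] -0.7 w 0.0498 R [[-0.881, 0.473, -0.0], [0.473, 0.881, 0.0], [0.0, -0.0, -1.0]]
```

Not seated yet. I'll continue in 1.2–2 mm steps until a clear force appears.

>>> {"api": "jog_arm", "payload": {"motion": [0.03, 0, 0, 0, 0, 0, -0.15, 0, 0, 0, 0, 0, 0, -0.15]}}

```text
time: 6.7
position: [0.5362, -0.066, 0.0279]
tool_rot: [0.244, 0.97, 0.0, -0.0]
ft_force: [-0.2, -0.0, -0.7]
grip_width: 0.0501
grip_force: 0.0
```

>>> {"api": "jog_arm", "payload": {"motion": [0.03, 0, 0, 0, 0, 0, -0.15, 0, 0, 0, 0, 0, 0, -0.15]}}

```text
time: 6.95
position: [0.5352, -0.0654, 0.0279]
tool_rot: [0.244, 0.97, 0.0, -0.0]
ft_force: [0.6, 0.1, 0.3]
grip_width: 0.0498
grip_force: 0.0
```

>>> {"api": "jog_arm", "payload": {"motion": [0.03, 0, 0, 0, 0, 0, -0.15, 0, 0, 0, 0, 0, 0, -0.15]}}

```text
time: 7.2
position: [0.5346, -0.065, 0.028]
tool_rot: [0.244, 0.97, -0.0, 0.0]
ft_force: [0.9, 0.2, 0.1]
grip_width: 0.0498
grip_force: 0.4
```

>>> {"api": "jog_arm", "payload": {"motion": [0.03, 0, 0, 0, 0, 0, -0.15, 0, 0, 0, 0, 0, 0, -0.15]}}

```text
time: 7.45
position: [0.5343, -0.0647, 0.0282]
tool_rot: [0.244, 0.97, -0.0, 0.001]
ft_force: [2.6, -0.5, -0.0]
grip_width: 0.0501
grip_force: 1.3
```

>>> {"api": "jog_arm", "payload": {"motion": [0.03, 0, 0, 0, 0, 0, -0.15, 0, 0, 0, 0, 0, 0, -0.15]}}

```text
time: 7.7
position: [0.534, -0.0644, 0.0284]
tool_rot: [0.244, 0.97, -0.0, 0.002]
ft_force: [5.5, -0.7, -1.0]
grip_width: 0.0502
grip_force: 2.4
```

```bash
python3 - <<'E'
from h import *
import cv2
where()
a=robot.camera("scene")[180:240,240:340]
cv2.imwrite("pics/d2.png",cv2.resize(a,None,fx=7,fy=7,interpolation=2))
E
```

```text
t 7.7 tip jig [-0.041  0.   ] 0.0174 q [-0.33  0.74  1.8   0.    0.6  -1.41] F jig [-5.1 -2. ] -1.0 w 0.0502 R [[-0.881, 0.473, 0.004], [0.473, 0.881, -0.001], [-0.004, 0.001, -1.0]]
```

View pics/d2.png

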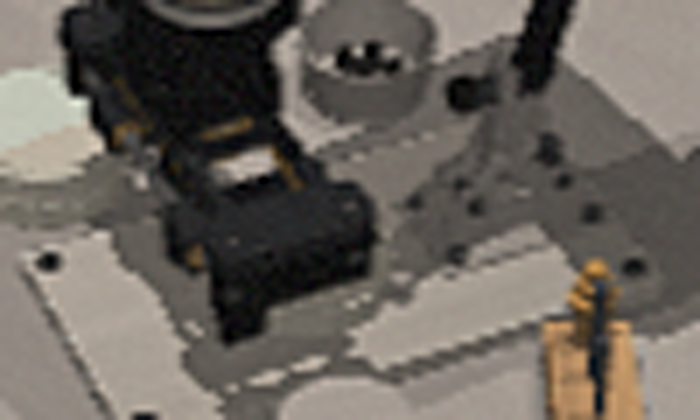

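Contact force is rising (about 5 N along -x), with the gripper at the lid and the lid at the pins. I'll press a little more with a small sideways wiggle so both pins bear, then back off and look.

>>> {"api": "jog_arm", "payload": {"motion": [0.03, 0.04, 0, 0, 0, 0, -0.15, 0.02, 0.03, 0, 0, 0, 0, -0.15, 0, 0, 0, 0, 0, 0, -0.15]}}

```text
time: 8.12
position: [0.5343, -0.063, 0.0286]
tool_rot: [0.243, 0.97, -0.002, 0.003]
ft_force: [3.6, -8.6, -0.8]
grip_width: 0.0502
grip_force: 4.6
```

>>> {"api": "jog_arm", "payload": {"motion": [0.02, -0.05, 0, 0, 0, 0, -0.15, 0, -0.02, 0, 0, 0, 0, -0.15, 0, 0, 0, 0, 0, 0, -0.15]}}

```text
time: 8.5
position: [0.5337, -0.064, 0.0289]
tool_rot: [0.244, 0.97, -0.0, 0.005]
ft_force: [7.6, -1.5, 0.5]
grip_width: 0.0499
grip_force: 4.1
```

```bash
python3 -c "
from h import *
where()"
```

```text
t 8.5 tip jig [-0.0406 -0.0002] 0.0179 q [-0.33  0.74  1.8   0.    0.6  -1.4 ] F jig [-7.4 -2.3] 0.5 w 0.0499 R [[-0.881, 0.474, 0.009], [0.474, 0.881, -0.003], [-0.009, 0.002, -1.0]]
```

>>> {"api": "jog_arm", "payload": {"motion": [-0.1, 0, 0, 0, 0, 0, -0.15, -0.4, 0, 0, 0, 0, 0, -0.15, -0.7, 0, 0, 0, 0, 0, -0.15, 0, 0, -1, 0, 0, 0, 1, 0, 0, -1, 0, 0, 0, 1, 0, 0, -1, 0, 0, 0, 1, 0, 0, -1, 0, 0, 0, 1, 0, 0, -1, 0, 0, 0, 1, 0, 0, 0, 0, 0, 0, 1]}}

```text
time: 9.62
position: [0.5717, -0.085, 0.2304]
tool_rot: [0.244, 0.97, -0.0, 0.001]
ft_force: [0.4, -0.2, -0.9]
grip_width: 0.0024
grip_force: 0.0
```

```bash
python3 - <<'E'
from h import *
import cv2
where();goal(.07,0,.21,40)
a=robot.camera("scene")[180:240,240:340]
cv2.imwrite("pics/d3.png",cv2.resize(a,None,fx=7,fy=7,interpolation=2))
E
```

```text
t 9.625 tip jig [-0.0838  0.0003] 0.2194 q [-0.34  0.47  1.56 -0.    1.12 -1.42] F jig [-0.5 -0. ] -0.9 w 0.0024 R [[-0.881, 0.473, 0.002], [0.473, 0.881, -0.001], [-0.002, 0.0, -1.0]]
tool shift/4cm [3.67 0.01 0.29] turn/4deg [-0.000e+00  1.002e+01  1.000e-02]
```

View pics/d3.png

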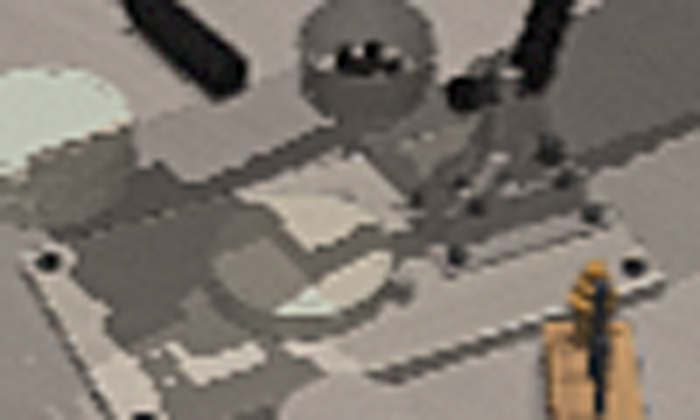

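```bash
python3 - <<'E'
from h import *
P=ray("scene",[304/7+240,262/7+180],.028);print("lid",P,w2j(P))
for y in(.0321,-.0321):
    p=proj("scene",[[*j2w([.0357,y]),.026]])[0];print((p-[240,180])*7)
for nm,u in(("R",sc(352,290)),("L",sc(404,362))):print(nm,w2j(ray("scene",u,.026)))
a=np.linspace(0,6.28,13)
for d in (0,.003):print(d,[((proj("scene",[[*j2w([d+.043*np.cos(t),.043*np.sin(t)]),.028]])[0]-[240,180])*7).round().astype(int).tolist() for t in a[:12:3]])
E
```

```text
lid [ 0.50027475 -0.03857241  0.028     ] [ 0.00104211 -0.00673813]
[335.89989189 194.34290344]
[395.22217837 277.89740564]
R [0.03653283 0.02857231]
L [ 0.03694103 -0.0359777 ]
0 [[379, 228], [258, 198], [211, 280], [335, 312]]
0.003 [[385, 226], [264, 196], [217, 278], [341, 310]]
```

In the scene view the lid lies against the image-near pin (402,287), but shadows hide the other pin. I'll swing aside briefly for an unobstructed top view.

>>> {"api": "jog_arm", "payload": {"motion": [0, -1, -0.3, 0, 0, 0, 1, 0, -1, -0.3, 0, 0, 0, 1, 0, -1, 0, 0, 0, 0, 1, 0, -1, 0, 0, 0, 0, 1, 0, -1, 0, 0, 0, 0, 1, 0, -1, 0, 0, 0, 0, 1, 0, -1, 0, 0, 0, 0, 1]}}

```text
time: 10.55
position: [0.4369, -0.3309, 0.2494]
tool_rot: [0.244, 0.97, 0.002, -0.003]
ft_force: [1.2, 0.3, -0.2]
grip_width: 0.0004
grip_force: 0.0
```

```bash
python3 - <<'E'
from h import *
import cv2
a=robot.camera("top")[215:290,250:350];b=robot.camera("scene")[180:240,240:340]
a=cv2.resize(a,None,fx=5,fy=5,interpolation=2);b=cv2.resize(b,None,fx=5,fy=5,interpolation=2)[:225]
b=cv2.convertScaleAbs(b,alpha=1.0)
cv2.imwrite("pics/d4.png",np.vstack([a,b]))
E
```

```text
(no output)
```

View pics/d4.png

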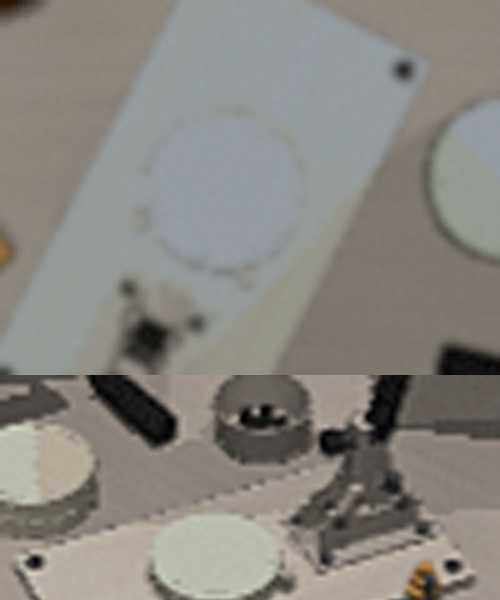

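The top view shows the lid at (225,192), touching both pins at (140,218) and (245,277) and symmetric about them, so it is seated. Next I'll return to the jig plane while tilting the tool 40° towards the robot.

>>> {"api": "jog_arm", "payload": {"motion": [0, 0.85, 0, 0, 1, 0, 1, 0, 0.85, 0, 0, 1, 0, 1, 0, 0.85, 0, 0, 1, 0, 1, 0, 0.85, 0, 0, 1, 0, 1, 0, 0.85, 0, 0, 1, 0, 1, 0, 0.85, 0, 0, 1, 0, 1, 0, 0.85, 0, 0, 1, 0, 1, 0, 0.85, 0, 0, 1, 0, 1, 0, 0, 0, 0, 1, 0, 1, 0, 0, 0, 0, 1, 0, 1, 0, 0, 0, 0, 0, 0, 1]}}

```text
time: 12.02
position: [0.5671, -0.0911, 0.2493]
tool_rot: [0.229, 0.91, 0.084, -0.335]
ft_force: [-0.3, -0.7, 0.5]
grip_width: 0.0003
grip_force: 0.0
```

```bash
python3 - <<'E'
from h import *
P=ray("top",[295,253.4],.028);print("lid",w2j(P))
where();goal(.06,0,.18,40);goal(.09,0,.135,40)
E
```

```text
lid [0.00088609 0.00220925]
t 12.025 tip jig [-0.0756  0.0078] 0.2409 q [-0.39  0.77  1.1   0.07  1.97 -1.46] F jig [-0.1  0.8] 0.5 w 0.0003 R [[-0.671, 0.473, -0.571], [0.361, 0.881, 0.306], [0.648, -0.001, -0.762]]
tool shift/4cm [1.6  0.2  3.36] turn/4deg [-0.02 -0.09  0.01]
tool shift/4cm [1.44 0.2  4.7 ] turn/4deg [-0.02 -0.09  0.01]
```

>>> {"api": "jog_arm", "payload": {"motion": [0.4, 0.05, 0.84, 0, 0, 0, 1, 0.4, 0.05, 0.84, 0, 0, 0, 1, 0.4, 0.05, 0.84, 0, 0, 0, 1, 0.4, 0.05, 0.84, 0, 0, 0, 1, 0, 0, 0, 0, 0, 0, 1]}}

```text
time: 12.65
position: [0.4487, -0.0188, 0.19]
tool_rot: [0.229, 0.91, 0.084, -0.335]
ft_force: [-0.2, 0.2, 0.1]
grip_width: -0.0
grip_force: 0.0
```

```bash
cat >> h.py <<'E'
def path(tilt,start=None,c=.0095):
    t=np.radians(tilt);pp=np.array([(.118,.145),(.145,.145),(.164,.139),(.174,.131),(.180,.119),(.183,.111),(.187,.093),(.192,.071)])
    th=np.radians(np.linspace(15,90,8))
    return pp,t
E
python3 - <<'E'
from h import *
where();goal(.09,0,.135,40)
# contact path: handle pivot fit: push point = end(140mm)-30 along, 10mm normal, angle th
pp=np.array([(.118,.145),(.145,.145),(.164,.139),(.174,.131),(.180,.119),(.183,.111),(.187,.093),(.192,.071)])
def f(v):
    r=[]
    for a,p in zip(v[2:],pp):
        u=np.r_[np.sin(a),np.cos(a)];n=np.r_[-np.cos(a),np.sin(a)]
        r+=list(v[:2]+.11*u+.01*n-p)
    return np.array(r)
s=least_squares(f,np.r_[.1,.05,np.radians(np.linspace(15,90,8))]);print(s.x[:2],np.degrees(s.x[2:]).round(1),np.abs(s.fun).max())
E
```

```text
t 12.65 tip jig [0.063  0.0003] 0.1816 q [-0.35  0.67  1.52  0.09  1.65 -1.46] F jig [ 0.3 -0. ] 0.1 w -0.0 R [[-0.671, 0.472, -0.571], [0.36, 0.881, 0.305], [0.648, -0.001, -0.762]]
tool shift/4cm [-0.24  0.01  1.33] turn/4deg [-0.03 -0.1   0.01]
[0.09041925 0.04853942] [21.2 34.7 44.3 50.6 57.  61.2 70.5 82.7] 0.00973720962393615
```

>>> {"api": "jog_arm", "payload": {"motion": [0.03, 0, 0.6, 0, 0, 0, 1, 0.04, 0, 0.63, 0, 0, 0, 1, 0.15, 0, 0.12, 0, 0, 0, 1, 0.16, 0, 0.13, 0, 0, 0, 1, 0.18, 0, 0.15, 0, 0, 0, 1, 0.19, 0, 0.16, 0, 0, 0, 1, 0.19, 0, 0.16, 0, 0, 0, 1, 0, 0, 0, 0, 0, 0, 1]}}

```text
time: 13.65
position: [0.3821, 0.0168, 0.1549]
tool_rot: [0.229, 0.911, 0.083, -0.332]
ft_force: [0.1, 0.1, 1.2]
grip_width: 0.0006
grip_force: 0.0
```

```bash
python3 - <<'E'
from h import *
import cv2
where();goal(.142,0,.1466,40.4)
a=robot.camera("scene")[150:250,230:370];cv2.imwrite("pics/d5.png",cv2.resize(a,None,fx=5,fy=5,interpolation=2))
E
```

```text
t 13.65 tip jig [0.1384 0.0005] 0.1464 q [-0.33  0.65  1.73  0.1   1.45 -1.46] F jig [-0.  -0.1] 1.2 w 0.0006 R [[-0.674, 0.473, -0.567], [0.362, 0.881, 0.304], [0.644, -0.0, -0.765]]
tool shift/4cm [0.07 0.01 0.06] turn/4deg [-0.01  0.08  0.01]
```

View pics/d5.png

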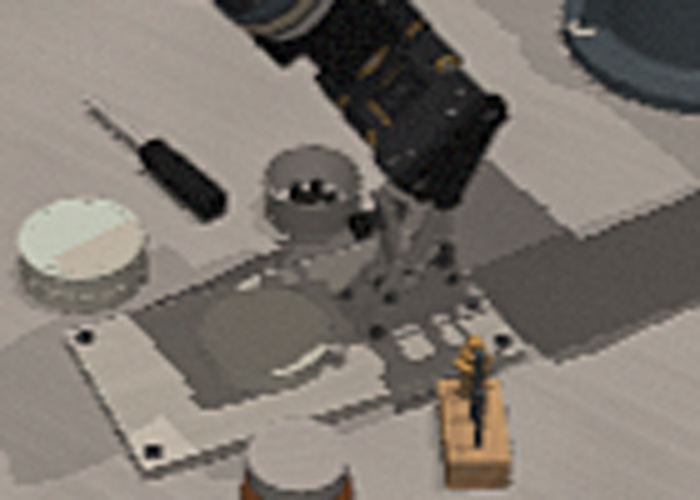

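The holding arm has swung forward (foot at about (360,222)) and the lid hasn't moved. I'll continue along the arc.

>>> {"api": "jog_arm", "payload": {"motion": [0.15, 0, 0.23, 0, 0, 0, 1, 0.14, 0, 0.24, 0, 0, 0, 1, 0.03, 0, 0.18, 0, 0, 0, 1, 0.03, 0, 0.17, 0, 0, 0, 1, -0.04, 0, 0.15, 0, 0, 0, 1, -0.04, 0, 0.14, 0, 0, 0, 1, 0, 0, 0, 0, 0, 0, 1]}}

```text
time: 14.58
position: [0.3507, 0.0337, 0.1268]
tool_rot: [0.229, 0.911, 0.083, -0.332]
ft_force: [-0.5, 0.0, -1.1]
grip_width: 0.0006
grip_force: 0.0
```

```bash
python3 - <<'E'
from h import *
where();goal(.179,0,.120,40.4);goal(.186,0,.097,40.4)
E
```

```text
t 14.575 tip jig [0.1741 0.0005] 0.1183 q [-0.32  0.67  1.83  0.11  1.33 -1.47] F jig [0.4 0.2] -1.1 w 0.0006 R [[-0.675, 0.473, -0.566], [0.363, 0.881, 0.304], [0.643, -0.0, -0.766]]
tool shift/4cm [0.12 0.01 0.05] turn/4deg [-0.01  0.1   0.  ]
tool shift/4cm [-0.12  0.01  0.6 ] turn/4deg [-0.01  0.1   0.  ]
```

>>> {"api": "jog_arm", "payload": {"motion": [-0.03, 0, 0.2, 0, 0, 0, 1, -0.04, 0, 0.2, 0, 0, 0, 1, -0.05, 0, 0.2, 0, 0, 0, 1, 0, 0, 0, 0, 0, 0, 1]}}

```text
time: 15.08
position: [0.3398, 0.0395, 0.1056]
tool_rot: [0.229, 0.911, 0.084, -0.332]
ft_force: [-0.7, -0.8, 0.1]
grip_width: 0.0003
grip_force: 0.5
```

>>> {"api": "jog_arm", "payload": {"motion": [-0.06, 0, 0.12, 0, 0, 0, 1, -0.06, 0, 0.12, 0, 0, 0, 1, 0, 0, 0, 0, 0, 0, 1]}}

```text
time: 15.45
position: [0.3379, 0.0406, 0.0952]
tool_rot: [0.229, 0.911, 0.083, -0.332]
ft_force: [-0.3, 0.1, 0.8]
grip_width: 0.0002
grip_force: 0.0
```

```bash
python3 - <<'E'
from h import *
where();goal(.192,0,.077,40.4)
E
```

```text
t 15.45 tip jig [0.1886 0.0005] 0.0868 q [-0.32  0.72  1.87  0.12  1.24 -1.47] F jig [0.3 0.1] 0.8 w 0.0002 R [[-0.674, 0.473, -0.567], [0.363, 0.881, 0.304], [0.643, -0.0, -0.766]]
tool shift/4cm [-0.09  0.01  0.24] turn/4deg [-0.01  0.09  0.  ]
```

>>> {"api": "jog_arm", "payload": {"motion": [-0.05, 0, 0.12, 0, 0, 0, 1, -0.05, 0, 0.12, 0, 0, 0, 1, 0, 0, 0, 0, 0, 0, 1]}}

```text
time: 15.82
position: [0.3351, 0.042, 0.0854]
tool_rot: [0.229, 0.911, 0.083, -0.332]
ft_force: [0.0, 0.1, -0.7]
grip_width: 0.0005
grip_force: 0.0
```

>>> {"api": "jog_arm", "payload": {"motion": [-0.05, 0, 0.06, 0, 0, 0, 1, 0, 0, 0, 0, 0, 0, 1]}}

```text
time: 16.08
position: [0.3351, 0.0422, 0.083]
tool_rot: [0.229, 0.911, 0.084, -0.332]
ft_force: [0.4, -0.7, 4.6]
grip_width: 0.0005
grip_force: 2.3
```

```bash
python3 - <<'E'
from h import *
import cv2
where()
a=robot.camera("scene")[150:250,230:370];cv2.imwrite("pics/d6.png",cv2.resize(a,None,fx=5,fy=5,interpolation=2))
E
```

```text
t 16.075 tip jig [0.1919 0.0005] 0.0746 q [-0.32  0.75  1.88  0.12  1.21 -1.48] F jig [-0.7  0.4] 4.6 w 0.0005 R [[-0.674, 0.474, -0.567], [0.362, 0.881, 0.305], [0.644, 0.0, -0.765]]
```

View pics/d6.png

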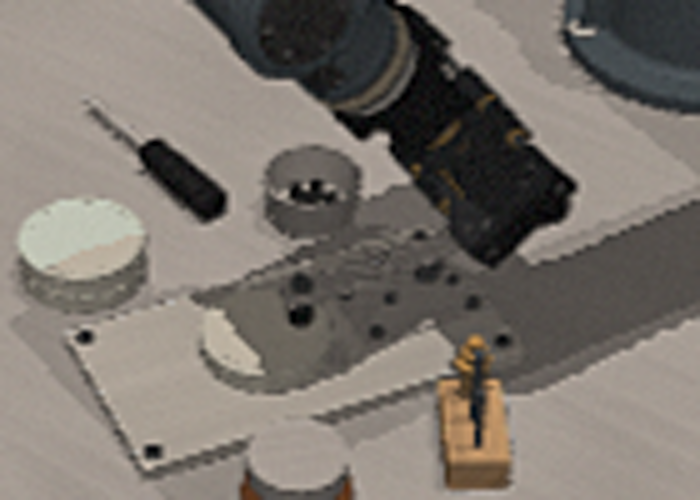

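The foot is down on the lid at about (300,315), and the force is starting to rise. I'll press further down to be sure the clamp reaches its stop.

>>> {"api": "jog_arm", "payload": {"motion": [-0.03, 0, 0.04, 0, 0, 0, 1, 0, 0, 0, 0, 0, 0, 1]}}

```text
time: 16.38
position: [0.3348, 0.0423, 0.0817]
tool_rot: [0.229, 0.911, 0.084, -0.333]
ft_force: [1.0, -0.5, 9.7]
grip_width: 0.0005
grip_force: 4.8
```

>>> {"api": "jog_arm", "payload": {"motion": [-0.03, 0, 0.04, 0, 0, 0, 1, 0, 0, 0, 0, 0, 0, 1]}}

```text
time: 16.62
position: [0.3346, 0.0424, 0.0804]
tool_rot: [0.229, 0.911, 0.084, -0.333]
ft_force: [2.0, -1.1, 15.3]
grip_width: 0.0005
grip_force: 7.3
```

>>> {"api": "jog_arm", "payload": {"motion": [-0.03, 0, 0.04, 0, 0, 0, 1, 0, 0, 0, 0, 0, 0, 1]}}

```text
time: 16.88
position: [0.3344, 0.0426, 0.0791]
tool_rot: [0.229, 0.91, 0.084, -0.334]
ft_force: [4.1, -1.4, 19.9]
grip_width: 0.0006
grip_force: 9.8
```

>>> {"api": "jog_arm", "payload": {"motion": [0.15, 0, -0.18, 0, 0, 0, 1, 0.3, 0, -0.4, 0, 0, 0, 1, 0.6, 0, -0.7, 0, 0, 0, 1, 0.6, 0, -0.7, 0, 0, 0, 1, 0.6, 0, -0.7, 0, 0, 0, 1, 0, -1, -0.5, 0, 0, 0, 1, 0, -1, -0.5, 0, 0, 0, 1, 0, -1, -0.3, 0, 0, 0, 1, 0, -1, 0, 0, 0, 0, 1, 0, -1, 0, 0, 0, 0, 1, 0, -1, 0, 0, 0, 0, 1, 0, 0, 0, 0, 0, 0, 1]}}

```text
time: 18.38
position: [0.2506, -0.1868, 0.256]
tool_rot: [0.231, 0.911, 0.083, -0.331]
ft_force: [0.3, 1.0, 0.5]
grip_width: 0.0007
grip_force: 0.0
```

```bash
python3 - <<'E'
from h import *
import cv2
where()
a=robot.camera("scene")[170:250,240:350];b=robot.camera("top")[215:315,240:350]
cv2.imwrite("pics/d7.png",np.vstack([cv2.resize(i,None,fx=f,fy=f,interpolation=2)[:, :380] for i,f in((a,3.5),(b,3.0)) for i in [cv2.copyMakeBorder(i,0,0,0,30,0)]]))
E
```

```text
t 18.375 tip jig [0.1577 0.2421] 0.2476 q [-0.81  0.43  1.79 -0.2   1.59 -1.82] F jig [ 0.2 -1. ] 0.5 w 0.0007 R [[-0.674, 0.477, -0.564], [0.366, 0.879, 0.305], [0.642, -0.001, -0.767]]
```

View pics/d7.png

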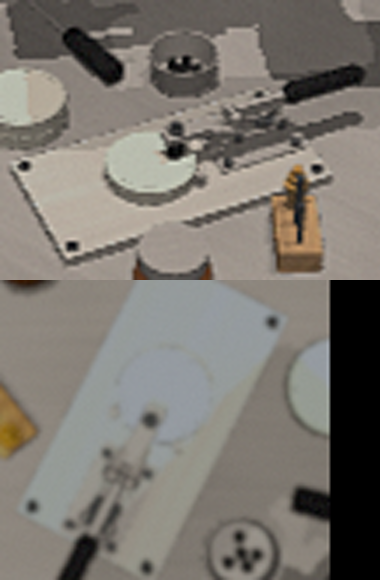

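The handle lies level along jig +x, the foot presses the lid's clamp side at (177,150), and the lid still touches both pins. I'll check the handle-end position and hand in.

```bash
python3 - <<'E'
from h import *
for z in(.061,.08):print(proj("scene",[[*j2w([.222,0]),z]])[0],"seen ~(343.5,191)")
print(robot.hand_in())
E
```

```text
[342.68478373 190.35057025] seen ~(343.5,191)
[343.16608535 185.91244997] seen ~(343.5,191)
the job is handed in; nothing more can be done
None
```

The lid is seated against both pins and the toggle clamp is closed with its foot holding the lid. No bystander was pushed, and the job was handed in at about 18.5 s of the 43 s allowed. I have no verdict back from the judging.

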